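# Index the sampling carousel so that the amber jar stands under the needle

## Robot

A 6-joint arm with a two-finger parallel gripper is mounted at the origin on the work surface. World frame = base frame: x ahead of the robot, y to its left, z up, the work surface at z = 0. Lengths are in mm, angles in rad, forces in N, time in s.
With the tool pointing down it reaches from about 275 to 750 mm from the base axis. Payload 10.2 kg.
Tool frame: the origin (TCP) lies at the very end of the fingers, on their centre line; the grasp point (between the pads) lies arm.grip_point_offset behind it (arm.grip_point_offset is the distance from the TCP to the grasp point, in mm); z points along the fingers, y is the direction in which the jaws open and shut (so a half turn about z gives the same grasp; the last joint's range is limited). The gripper opens to 85 mm and grips with 20 to 120 N. Pads are 22 mm wide; open, the fingers measure 114 mm over their backs; the gripper's body (76 mm by 85 mm) begins 54 mm behind the grasp point. The pads swing forward as they close: fully open they stand 13 mm farther back than shut.
Start: joints at [-1.49, 0.313, 1.498, -0, 1.331, -0.223], TCP at [157.04, -500.969, 231.294] pointing down, gripper open.
Joint ranges: [-2.94, 2.94], [-0.97, 2.17], [0.19, 2.56], [-1.23, 4.37], [0.02, 3.11], [-2.88, 2.88]. Speed limits (rad/s): [2.39, 2.39, 3.01, 3.14, 3.14, 3.14].

## Interface

Orientations are given as [roll, pitch, yaw] about the fixed x, y, z axes, in that order (R = Rz(yaw) Ry(pitch) Rx(roll)).
In Python, from cell import arm, imaging, find_in, spot_point gives the robot as it stands.
- The arm moves only by the tool servo_tool, never from a script. Its argument "targets" is a list of rows, each a list of 3 entries, a list of its own where there are three numbers: the shift along the world's x, y, z as a fraction of full scale, then the turn about the world's z as a fraction of full scale, then the gripper's target within -1 to 1 (fully open at 1, half-way at 0, shut at -1). A call has 1 to 5 rows; each row shifts and turns the pose as measured when the row begins; what a row does not reach is not made up. Full scale, the value 1, is 30 mm for a shift and 0.08 rad for a turn. A row lasts 1/12 s, in which the tool goes at most 41.7 mm and 7.16 degrees, less where a joint would pass 70% of its speed; a pose out of reach is approached as far as the arm can. A call with a number of a shift or a turn outside -1 to 1 is refused whole. A call with a gripper value outside its range is refused whole. The fingers move at their own pace and stop on an object; "squeeze" is the grip in N (left out, the last holds). Time passes only in rows, so rows that do not move let the fingers close. It gives the time, the measured TCP pose, the force and the opening at its end, in the units of the state.
- arm.state(): the state, without advancing time (a new reading comes with each control period).
- imaging.read_camera(name): name is "scene" or "top"; returns a dict with "img" (420x560x3 uint8, blue, green, red), "intrinsics" (3x3 intrinsics, pixels), "world_to_cam" (4x4, takes a point from world to camera coordinates). Camera axes: x right, y up, looking along -z (the intrinsics and any distortion apply to the point x, -y, -z); pixel columns grow to the right and rows downward; lengths in mm; the calibration is good to about 2 mm. A picture is of the moment at which its call begins. There is no depth.
- arm.hand_in(): hands the job in, once; it reports no verdict.
Trained networks look in a picture, given as the dict that the camera call returned (one of the last four; its "shot" number tells which), for a name from the list of things; names that differ only in an ending like _2 or _b are one class to them, and where a whole thing is asked for, a point or a joint stands for the part that bears it (a point fixed in the world has none). Each returns a list of dicts, best first, with "confidence" (0 to 1); they miss things now and then, are a little off and sometimes report something else, mostly with a low value. They report only what shows in the picture. A call takes as long as a camera call.
- find_in(picture, query): "pixel" ([row, column] in pixels, amid what is visible of it).
- spot_point(picture, query): "pixel" ([row, column] in pixels: a listed point, or the origin of a listed thing).
The state is a dict: "time_s": time; "qpos": joint angles; "qvel": joint speeds; "joint_efforts": joint torques, N m; "position": TCP position; "tcp_rot": TCP orientation; "ft_force": force on the tool from outside, world axes, zero at the start; "moment": the same for the moment, N m; "finger_gap": opening from 0.0 (shut) to 1.0 (fully open).
Only numpy, scipy, OpenCV 4.12 (cv2) and the standard library are available. Lean on these libraries where they do the work, as an engineer would, in place of code of your own. Each camera call takes 0.05 s, during which the arm holds its last target.

## Task

Bring the amber jar under the needle of the sampling carousel: draw the spring index pin by its black knob, turn the platter one place with a handle post, and let the pin drop fully home in the next hole. Push the platter gently and stop as soon as the pin locks it; the jars stay standing in their nests, and the needle stand and the other things on the bench are left alone.

Things in the scene. Friction and masses are not known exactly. Their poses are not given: they have to be found in the camera images.
- carousel: fixed white base, 380 x 236 mm, 18 mm high. Origin: on the vertical turning axis at bench level (z = 0). Its -x points to the index-pin bracket at the rim, its +x to the needle stand opposite.
- platter: round aluminium platter, 300 mm across, top 38 mm above the bench; turns either way on the base's axis, dry drag 0.06 N m. Origin on the axis at bench level; starts with its axes along the base's, the pin in a hole. Six flush brass index bushes, clamped by hand in the rim's slot at 138 mm radius: the next hole is 60 deg on, give or take 5. Six nests for jars every 60 deg at 80 mm radius.
- hub (a point): centre of the platter's top face, on the turning axis, 38 mm above the bench. A black hub cap 60 mm across and 12 mm high sits there.
- post_left (a point): upright steel handle post fixed to the platter on its +y side, 112 mm from the axis, half-way between two nests: 12 mm across, from the platter's top to 110 mm above the bench with a 15 mm black ball end, foot 18 mm across and 6 mm high. This point: its centre line, 78 mm above the bench. It passes inside the bracket.
- post_right (a point): the same kind of handle post, on the platter's -y side, 112 mm from the axis. This point: on its centre line, 78 mm above the bench. Pushing a post along its circle turns the platter; keep the push below 12 N, also when the pin locks it.
- knob_mid (a point): centre of the index pin's black round ribbed knob, 28 mm across, 28 mm high, vertical axis; 100 mm above the bench with the pin home, 138 mm from the turning axis on the base's -x side. White line across its top along its two lugs. Under it a slotted sleeve (23 mm across, top 79 mm above the bench) and the bracket (64 x 32 mm, top 66 mm). Free all round at knob height.
- plunger (a joint): how far the pin is drawn up, m: 0 fully home (8 mm deep), 0.008 tip resting on the platter's face, 0.011 parked, 0.015 end stop. Spring and weight press it down with 4.4 N at 0, 5.9 N at 0.011; while it rides on the platter, a post takes 4 to 6 N to push. 8 mm pin, 9 mm hole: it drops only when they agree within about 1 mm, then locks the platter; pressed hard sideways it binds half-way.
- index_knob (a joint): turn of the knob, rad, counter-clockwise from above positive, stops at +-1.75; 0 at the start, where its lugs sit in the sleeve's slots (free to +-0.5 until drawn). Drawn 0.012 or more and turned 1.2 to 1.7 either way, then let go, its lugs rest on the sleeve and the pin stays parked. Turned back to within 0.4 of 0 and let go, the spring throws the pin down onto the platter or into a hole.
- needle_stand: fixed stand on the base's +x side: steel post 20 mm thick, 172 mm from the axis, 215 mm high, with a level arm at 200 mm reaching inwards over the platter and a blue needle holder (18 mm across, from 158 mm up) at 80 mm from the axis. Origin: foot of the post at bench level. Not to be touched.
- needle_tip (a point): tip of the downward needle, 124 mm above the bench, 80 mm from the axis: 14 mm above the grey septum (22 mm across) of a jar that stands under it.
- amber_mid (a point): middle of the amber glass septum jar with aluminium cap, 44 mm across, 72 mm high, standing on the platter's top in a nest (ring 10 mm high, 53 mm across, 1.5 mm clearance), jar top 110 mm above the bench; this point 36 mm up. It starts one place to the left or to the right of the needle: turning the platter towards the needle by one hole brings it there.
- white_mid (a point): middle of the white jar with blue cap, same size, in the nest on the other side of the needle.
- green_mid (a point): middle of the green glass jar, same size, in the nest under the needle at the start. The other three nests are empty.
- orange_cap_mid (a point): middle of a clear reagent bottle with orange cap, 64 mm across, 150 mm high, on the bench to the left; leave alone.
- beaker_mid (a point): middle of a glass beaker, 70 mm across, 85 mm high, on the bench to the right; leave alone.

How it is judged:
By the outcome, as a careful person would: the job done as asked, in the order asked, and still so for the second after the job is handed in, with the robot touching nothing.
It also fails if it takes over 67 s, if anything falls off the work surface, if the arm or the gripper's body presses on something with over 40 N, if the wrist force passes 120 N, or if a joint passes its speed limit or range.

## Working session

There is one attempt and no reset: what is moved stays moved. The work goes in short steps, Python scripts to look and compute and a tool call to move; the robot and the scene stay as the last step left them, time stands still between calls to the robot, and variables do not carry over. Pictures are saved under pics/ and viewed, and the job is handed in when it is done.

Besides the shell and the picture viewer there is one more tool, called after ">>>" by a JSON object that holds its "op" and its "data", one argument or row to a line. servo_tool: Moves the arm, as the interface text tells. Its arguments: {"type":"object","properties":{"targets":{"type":"array"},"squeeze":{"type":"number"}},"required":["targets"]}

```bash
mkdir -p pics; ls; python3 - <<'E'
from cell import arm, imaging, find_in, spot_point
import cv2
s=arm.state();print(s); print(arm.grip_point_offset)
for n in ["scene","top"]:
    p=imaging.read_camera(n); cv2.imwrite(f"pics/{n}0.png",p["img"]); print(n,p["intrinsics"],p["world_to_cam"],[k for k in p if k!="img"])
    for q in ["carousel","hub","post_left","post_right","knob_mid","needle_stand","needle_tip","amber_mid","white_mid","green_mid","orange_cap_mid","beaker_mid"]:
        print(q,[(x["pixel"],round(x["confidence"],2)) for x in spot_point(p,q)[:2]])
print(arm.state()["time_s"])
E
```

```text
pics
{'time_s': 0.0, 'qpos': array([-1.49040921e+00,  3.13468328e-01,  1.49847035e+00, -1.49678320e-05,
        1.33097580e+00, -2.23411885e-01]), 'qvel': array([ 2.04746561e-03, -8.92551106e-04, -1.38134332e-03,  8.28631664e-05,
        5.50896513e-04,  4.54909712e-04]), 'joint_efforts': array([ 1.04781047e-03, -4.12268436e+01, -2.59739721e+01, -9.75913485e-05,
        4.13990580e-03, -1.50175970e-05]), 'position': array([ 157.00945873, -500.69558895,  230.71316987]), 'tcp_rot': array([-3.14030046e+00, -2.78687437e-04,  3.03802386e-01]), 'ft_force': array([ 0.66186013,  0.05616931, -0.55113413]), 'moment': array([-0.0054652 , -0.04216789,  0.00591738]), 'finger_gap': 1.00103222110031}
18.700000000000003
scene [[536.03718937   0.         282.95756089]
 [  0.         536.03718937 211.97991853]
 [  0.           0.           1.        ]] [[-7.45048961e-01  6.67009675e-01 -3.73159317e-04  4.38363401e+02]
 [-4.10604367e-01 -4.58203529e-01  7.88323271e-01  1.58276610e+02]
 [ 5.25648266e-01  5.87492655e-01  6.15261149e-01 -1.79583948e+03]
 [ 0.00000000e+00  0.00000000e+00  0.00000000e+00  1
[... 697 characters left out ...]
e+00]
 [ 9.83460578e-01  1.90184086e-02  1.80121046e-01 -6.26864962e+02]
 [-1.80073467e-01 -4.19941801e-03  9.83644200e-01 -1.30820312e+03]
 [ 0.00000000e+00  0.00000000e+00  0.00000000e+00  1.00000000e+00]] ['intrinsics', 'world_to_cam', 'shot']
carousel [([229.5, 311.5], 0.65)]
hub [([226.2, 314.1], 0.83), ([228.7, 309.2], 0.63)]
post_left [([231.7, 273.2], 0.67)]
post_right []
knob_mid [([271.3, 323.1], 0.64)]
needle_stand [([174.3, 296.6], 0.75)]
needle_tip []
amber_mid [([216.8, 283.0], 0.78)]
white_mid [([270.5, 325.4], 0.6), ([206.0, 333.1], 0.46)]
green_mid [([196.2, 303.8], 0.73)]
orange_cap_mid [([279.9, 144.5], 0.86)]
beaker_mid [([262.9, 421.5], 0.56), ([213.8, 347.4], 0.25)]
1.3
```

View pics/scene0.png

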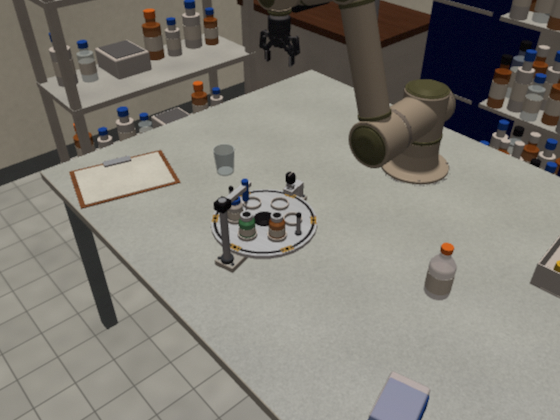

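View pics/top0.png

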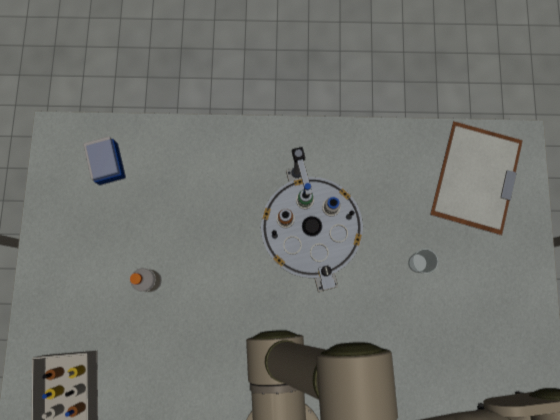

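```bash
cat > h.py <<'E'
import numpy as np, cv2
from scipy.optimize import least_squares
def proj(p,X):
    X=np.atleast_2d(X); M=p["world_to_cam"]; K=p["intrinsics"]
    c=X@M[:3,:3].T+M[:3,3]
    c=c*[1,-1,-1]
    u=c@K.T; u=u[:,:2]/u[:,2:]
    return u[:,::-1]  # row,col
def at_z(p,px,z):
    M=p["world_to_cam"];K=p["intrinsics"]
    d=np.linalg.inv(K)@np.array([px[1],px[0],1.]); d=d*[1,-1,-1]
    R=M[:3,:3]; C=-R.T@M[:3,3]; w=R.T@d
    return C+w*(z-C[2])/w[2]
E
python3 - <<'E'
import cv2
for n,(r0,r1,c0,c1) in {"top":(150,300,230,400),"scene":(140,300,190,350)}.items():
    i=cv2.imread(f"pics/{n}0.png")[r0:r1,c0:c1]
    cv2.imwrite(f"pics/{n}0z.png",cv2.resize(i,None,fx=3.7,fy=3.7,interpolation=cv2.INTER_CUBIC))
E
python3 - <<'E'
import numpy as np
from h import *
top=dict(intrinsics=np.array([[471.47609537,0,284.40736832],[0,471.47609537,213.10338048],[0,0,1]]),world_to_cam=np.array([[1.94637509e-02,-9.99810315e-01,-7.05251307e-04,-8.37881258e+00],[9.83460578e-01,1.90184086e-02,1.80121046e-01,-6.26864962e+02],[-1.80073467e-01,-4.19941801e-03,9.83644200e-01,-1.30820312e+03],[0,0,0,1]]))
for n,px,z in [("hub",(226.2,314.1),38),("post_left",(231.7,273.2),78),("knob",(271.3,323.1),100),("stand",(174.3,296.6),0),("amber",(216.8,283),74),("white",(206,333.1),74),("green",(196.2,303.8),74),("carousel",(229.5,311.5),0),("bottle",(279.9,144.5),75),("beaker",(262.9,421.5),42)]:
    print(n,at_z(top,px,z).round(1))
E
```

```text
hub [593.2 -83.6  38. ]
post_left [569.   34.4  78. ]
knob [ 459.  -105.6  100. ]
stand [758.9 -31.    0. ]
amber [613.    7.5  74. ]
white [ 647.2 -135.4   74. ]
green [674.3 -51.1  74. ]
carousel [588.9 -78.2   0. ]
bottle [427.  389.6  75. ]
beaker [ 491.9 -392.6   42. ]
```

View pics/top0z.png

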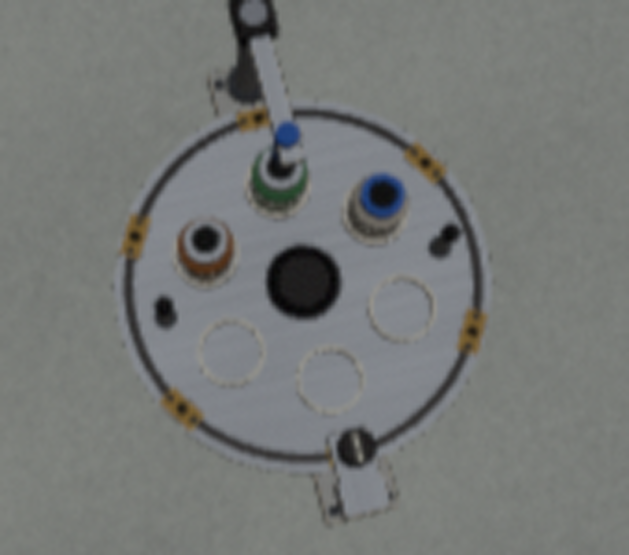

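View pics/scene0z.png

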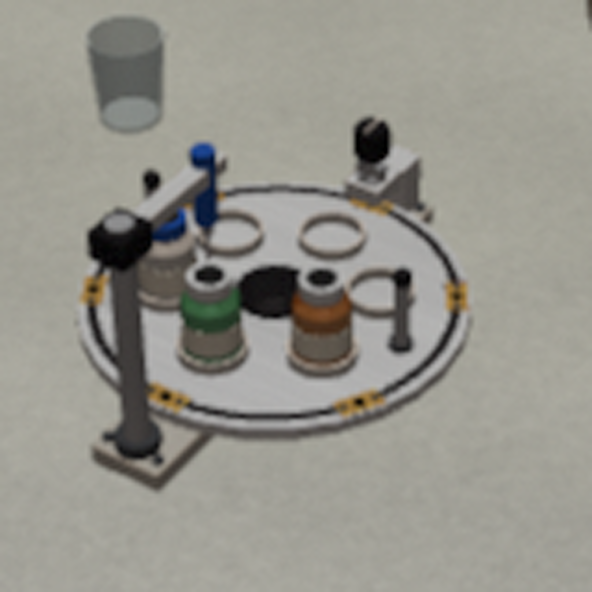

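```bash
cat > fit.py <<'E'
import numpy as np
from h import *
top=dict(intrinsics=np.array([[471.47609537,0,284.40736832],[0,471.47609537,213.10338048],[0,0,1]]),world_to_cam=np.array([[1.94637509e-02,-9.99810315e-01,-7.05251307e-04,-8.37881258e+00],[9.83460578e-01,1.90184086e-02,1.80121046e-01,-6.26864962e+02],[-1.80073467e-01,-4.19941801e-03,9.83644200e-01,-1.30820312e+03],[0,0,0,1]]))
scene=dict(intrinsics=np.array([[536.03718937,0,282.95756089],[0,536.03718937,211.97991853],[0,0,1]]),world_to_cam=np.array([[-7.45048961e-01,6.67009675e-01,-3.73159317e-04,4.38363401e+02],[-4.10604367e-01,-4.58203529e-01,7.88323271e-01,1.58276610e+02],[5.25648266e-01,5.87492655e-01,6.15261149e-01,-1.79583948e+03],[0,0,0,1]]))
F={"hub":(0,0,50),"green":(80,0,110),"amber":(80,60,110),"white":(80,-60,110),"pl":(112,90,104),"plf":(112,90,41),"pr":(112,-90,104),"knob":(138,180,114),"n120":(80,120,48),"n180":(80,180,48),"n240":(80,240,48)}
T={"hub":(303,282),"green":(282,163),"amber":(205,238),"white":(382,194),"pl":(165,303),"plf":(168,317),"pr":(450,233),"knob":(356,447),"n120":(231,352),"n180":(330,380),"n240":(402,308)}
S={"green":(211,275),"amber":(323,279),"pl":(403,276),"plf":(401,344),"pr":(151,180),"knob":(372,126),"n240":(231,231),"n180":(331,234),"n120":(380,291)}
def o(z,off): return np.array([(z[1]+.5)/3.7-.5+off[0],(z[0]+.5)/3.7-.5+off[1]])
def W(f,q):
    r,a,z=F[f]; a=np.radians(a)+q[2]
    return np.array([q[0]+r*np.cos(a),q[1]+r*np.sin(a),z])
def res(q,sets):
    out=[]
    for nm,p,D,off in sets:
        for k,v in D.items(): out+=list(proj(p,W(k,q))[0]-o(v,off))
    return np.array(out)
A=("t",top,T,(150,230));B=("s",scene,S,(140,190))
if __name__=="__main__":
  for s in ([A],[B],[A,B]):
    r=least_squares(res,[590,-83,.24],args=(s,),loss="soft_l1"); q=r.x
    print(q.round(3)); 
  print(r.fun.reshape(-1,2).round(1).tolist())
  for k in ("pl","pr","knob"): print(k,W(k,q).round(1))
  bt={"from":(472,330),"opp":(425,162),"ccw":(182,408),"l":(134,237),"n":(258,118)}
  for k,v in bt.items():
    P=at_z(top,o(v,(150,230)),38); d=P[:2]-q[:2]; print(k,np.hypot(*d).round(1),(np.degrees(np.arctan2(d[1],d[0])-q[2])%360).round(2))
  for v in [(455,296),(93,290),(360,401),(168,396),(372,208)]:
    P=at_z(scene,o(v,(140,190)),38); d=P[:2]-q[:2]; print(np.hypot(*d).round(1),(np.degrees(np.arctan2(d[1],d[0])-q[2])%360).round(2))
E
python3 fit.py
```

```text
[ 5.93932e+02 -7.60320e+01  2.66000e-01]
[ 5.93725e+02 -7.37480e+01  2.76000e-01]
[ 5.93567e+02 -7.52520e+01  2.70000e-01]
[[-0.5, -0.1], [1.0, -0.6], [0.4, -0.2], [0.2, 0.1], [0.7, -0.7], [-0.0, -1.0], [-0.0, 0.0], [0.0, 0.0], [-0.1, -0.3], [-0.2, -0.2], [-0.0, -0.1], [0.2, -0.8], [-0.0, -0.6], [0.1, -0.4], [-0.1, -0.3], [-0.5, -0.1], [0.1, -0.1], [-0.6, -0.4], [-0.7, 0.1], [-0.8, -0.1]]
pl [563.7  32.7 104. ]
pr [ 623.4 -183.2  104. ]
knob [ 460.6 -112.   114. ]
from 138.5 239.86
opp 139.3 300.11
ccw 136.8 121.96
l 137.8 60.26
n 138.0 359.89
137.3 122.36
138.1 299.97
136.2 60.99
135.5 0.43
135.1 178.71
```

>>> {"op": "servo_tool", "data": {
  "targets": [
    [[0.4,0.5,0],0,1],
    [[0.78,1,0],0,1],
    [[0.78,1,0],0,1],
    [[0.78,1,0],0,1],
    [[0.78,1,0],0,1]
  ],
  "squeeze": 40
}}

```text
time_s: 1.72
position: [261.5, -365.2, 230.1]
tcp_rot: [3.141, 0.001, 0.294]
ft_force: [1.3, 0.1, 0.2]
finger_gap: 1.0
```

>>> {"op": "servo_tool", "data": {
  "targets": [
    [[0.78,1,0],0,1],
    [[0.78,1,0],0,1],
    [[0.78,1,-0.2],0,1],
    [[0.78,1,-0.3],0,1],
    [[0.78,1,-0.5],0,1]
  ]
}}

```text
time_s: 2.13
position: [382.8, -208.4, 202.9]
tcp_rot: [3.134, -0.003, 0.292]
ft_force: [0.9, -0.8, 0.0]
finger_gap: 1.005
```

>>> {"op": "servo_tool", "data": {
  "targets": [
    [[0.78,1,-0.5],0,1],
    [[0.78,1,-0.5],0,1],
    [[0.4,0.5,-0.5],0,1],
    [[0,0,0],0,1],
    [[0,0,0],0,1]
  ]
}}

```text
time_s: 2.55
position: [444.8, -124.3, 155.3]
tcp_rot: [3.134, -0.003, 0.3]
ft_force: [-1.1, 0.3, -0.6]
finger_gap: 0.997
```

>>> {"op": "servo_tool", "data": {
  "targets": [
    [[0.53,0.41,0],0,1],
    [[0,0,0],0,1]
  ]
}}

```text
time_s: 2.72
position: [460.8, -113.0, 156.2]
tcp_rot: [3.134, -0.003, 0.299]
ft_force: [-0.4, 0.2, 0.4]
finger_gap: 0.998
```

```bash
cat > snap.py <<'E'
import sys
from cell import arm, imaging, find_in, spot_point
import cv2
t=sys.argv[1]
for n,(r0,r1,c0,c1) in {"top":(150,300,230,400),"scene":(140,300,190,350)}.items():
    if len(sys.argv)>2 and n not in sys.argv[2:]: continue
    i=imaging.read_camera(n)["img"][r0:r1,c0:c1]
    cv2.imwrite(f"pics/{n}{t}.png",cv2.resize(i,None,fx=3.7,fy=3.7,interpolation=cv2.INTER_CUBIC))
s=arm.state();print(s["time_s"],s["position"].round(1),s["tcp_rot"].round(3),s["ft_force"].round(1),s["finger_gap"])
E
python3 snap.py 1
```

```text
2.8167 [ 459.4 -114.   156. ] [ 3.134e+00 -2.000e-03  2.980e-01] [ 0.4  0.3 -0.8] 0.997743519768962
```

View pics/scene1.png

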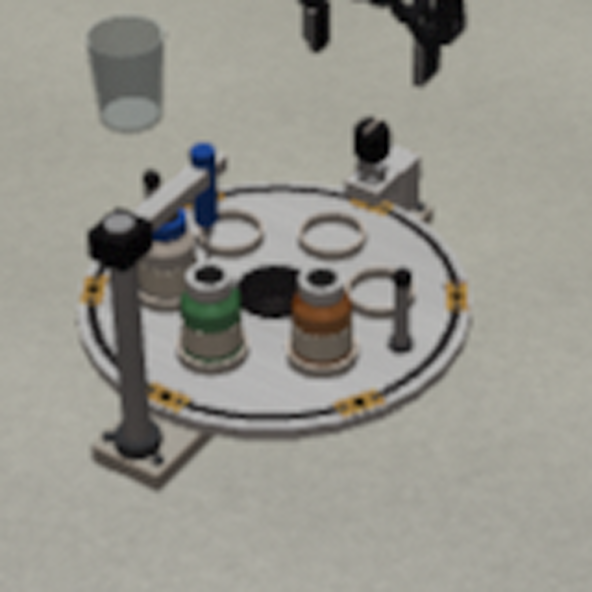

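View pics/top1.png

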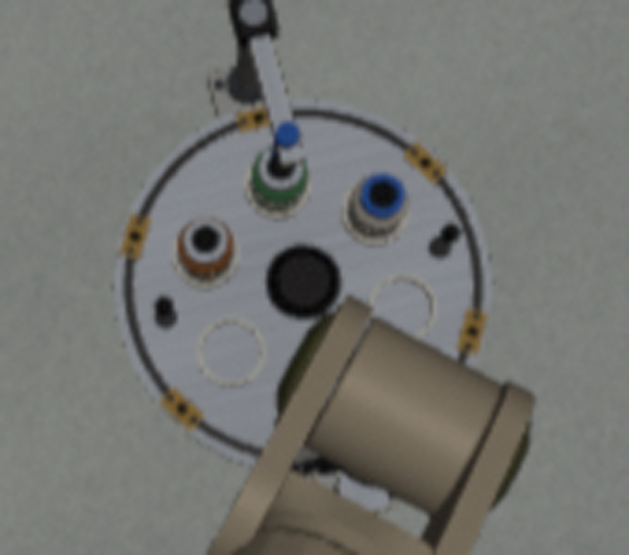

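>>> {"op": "servo_tool", "data": {
  "targets": [
    [[0.04,0.06,-0.7],0,1],
    [[0,0,-0.7],0,1],
    [[0,0,-0.6],0,1],
    [[0,0,-0.3],0,1],
    [[0,0,0],0,1]
  ]
}}

```text
time_s: 3.23
position: [459.1, -117.9, 88.0]
tcp_rot: [3.128, -0.006, 0.292]
ft_force: [-0.6, -0.4, 0.7]
finger_gap: 1.003
```

>>> {"op": "servo_tool", "data": {
  "targets": [
    [[0.05,0.2,-0.18],0,0.2],
    [[0,0,0],0,-0.2]
  ]
}}

```text
time_s: 3.4
position: [460.6, -112.8, 83.5]
tcp_rot: [3.127, -0.007, 0.29]
ft_force: [0.8, 1.0, -0.5]
finger_gap: 0.749
```

>>> {"op": "servo_tool", "data": {
  "targets": [
    [[0,0,0],0,-0.5],
    [[0,0,0],0,-0.7],
    [[0,0,0],0,-1],
    [[0,0,0],0,-1],
    [[0,0,0],0,-1]
  ]
}}

```text
time_s: 3.82
position: [460.9, -111.6, 85.8]
tcp_rot: [3.128, -0.009, 0.29]
ft_force: [1.2, -0.7, -5.3]
finger_gap: 0.314
```

>>> {"op": "servo_tool", "data": {
  "targets": [
    [[0,0,0.2],0,-1],
    [[0,0,0.1],0,-1]
  ]
}}

```text
time_s: 3.98
position: [460.8, -111.7, 94.9]
tcp_rot: [3.128, -0.008, 0.291]
ft_force: [0.7, 0.3, -5.6]
finger_gap: 0.32
```

```bash
python3 snap.py 2 scene
```

```text
4.0333 [ 460.9 -111.7   95.2] [ 3.128 -0.009  0.29 ] [ 0.3  1.1 -5.7] 0.31633095918118537
```

View pics/scene2.png

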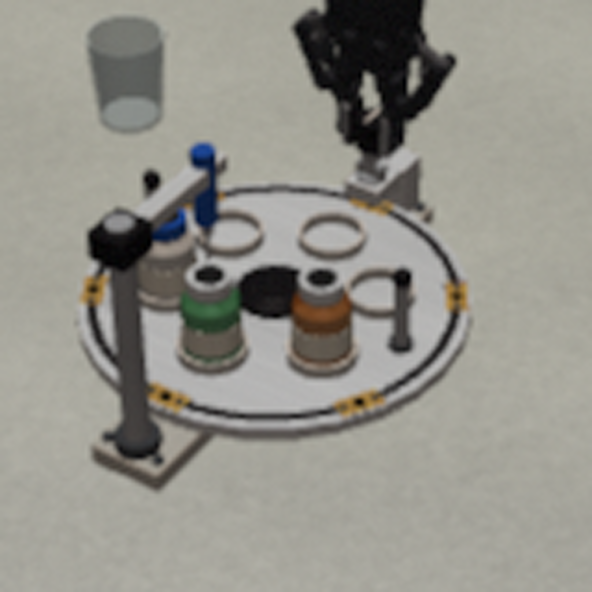

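>>> {"op": "servo_tool", "data": {
  "targets": [
    [[0,0,0.08],0,-1],
    [[0,0,0.0],0,-1]
  ]
}}

```text
time_s: 4.2
position: [460.8, -111.7, 97.9]
tcp_rot: [3.128, -0.009, 0.29]
ft_force: [1.5, 0.3, -5.6]
finger_gap: 0.315
```

>>> {"op": "servo_tool", "data": {
  "targets": [
    [[0,0,0.02],0.5,-1],
    [[0,0,0],1,-1],
    [[0,0,0],1,-1],
    [[0,0,0],1,-1],
    [[0,0,0],1,-1]
  ]
}}

```text
time_s: 4.62
position: [460.7, -111.2, 98.1]
tcp_rot: [3.129, -0.009, 0.663]
ft_force: [1.0, 1.1, -6.5]
finger_gap: 0.317
```

```bash
python3 -c "
from cell import arm
s=arm.state();print(s['position'],s['moment'],s['ft_force'],s['tcp_rot'])"
```

```text
[ 460.70889069 -111.19243499   98.1248607 ] [ 0.1275763  -0.28840865 -0.04261358] [ 0.97540727  1.05504386 -6.51668235] [ 3.12880237 -0.0092733   0.6634345 ]
```

Moment about z is small and the force stays near the spring's; keep turning.

>>> {"op": "servo_tool", "data": {
  "targets": [
    [[0,0,0],1,-1],
    [[0,0,0],1,-1],
    [[0,0,0],1,-1],
    [[0,0,0],1,-1],
    [[0,0,0],1,-1]
  ]
}}

```text
time_s: 5.03
position: [460.4, -110.6, 97.4]
tcp_rot: [3.13, -0.01, 1.084]
ft_force: [1.3, 1.2, -5.9]
finger_gap: 0.315
```

>>> {"op": "servo_tool", "data": {
  "targets": [
    [[0,0,0],1,-1],
    [[0,0,0],1,-1],
    [[0,0,0],1,-1],
    [[0,0,0],1,-1],
    [[0,0,0],1,-1]
  ]
}}

```text
time_s: 5.45
position: [459.9, -110.2, 96.7]
tcp_rot: [3.132, -0.011, 1.504]
ft_force: [0.3, -0.0, -5.8]
finger_gap: 0.316
```

```bash
python3 -c "
from cell import arm
s=arm.state();print(s['position'],s['moment'],s['ft_force'],s['tcp_rot'],s['qpos'])"
```

```text
[ 459.86943904 -110.22806599   96.68387362] [ 0.02115534 -0.27977724  0.01757154] [ 2.93363084e-01 -7.18856773e-04 -5.78202119e+00] [ 3.13154373 -0.01107256  1.50402878] [-0.4916703   0.35732824  1.82624042  0.017451    0.95350433 -0.43491628]
```

>>> {"op": "servo_tool", "data": {
  "targets": [
    [[0,0,0.04],1,-1],
    [[0,0,0],1,-1],
    [[0,0,0],0.8,-1],
    [[0,0,0],0,-1]
  ]
}}

```text
time_s: 5.78
position: [459.5, -110.1, 97.4]
tcp_rot: [3.132, -0.012, 1.742]
ft_force: [0.9, -1.3, -6.0]
finger_gap: 0.312
```

```bash
python3 -c "
from cell import arm
s=arm.state();print(s['position'],s['moment'],s['ft_force'],s['tcp_rot'],s['qpos'])"; python3 snap.py 3 scene
```

```text
[ 459.46738502 -110.10270571   97.35644393] [ 5.17586363e-02 -4.87388228e-01  4.59317634e-04] [ 0.9003412  -1.27636795 -5.99944302] [ 3.13219205 -0.01200323  1.74241638] [-0.49241136  0.3574969   1.82377068  0.01860633  0.96040044 -0.67464078]
5.8333 [ 459.5 -110.1   97.3] [ 3.132 -0.012  1.739] [ 0.6  0.2 -5.7] 0.31210030294689295
```

>>> {"op": "servo_tool", "data": {
  "targets": [
    [[0,0,-0.05],0,-1],
    [[0,0,-0.03],0,-1],
    [[0,0,0],0,-1]
  ]
}}

```text
time_s: 6.08
position: [459.6, -110.2, 96.7]
tcp_rot: [3.132, -0.011, 1.733]
ft_force: [-0.2, 1.2, -5.7]
finger_gap: 0.314
```

>>> {"op": "servo_tool", "data": {
  "targets": [
    [[0,0,-0.08],0,-1],
    [[0,0,0],0,-1]
  ]
}}

```text
time_s: 6.25
position: [459.2, -110.3, 96.4]
tcp_rot: [3.133, -0.011, 1.731]
ft_force: [-3.4, 1.1, -6.1]
finger_gap: 0.314
```

>>> {"op": "servo_tool", "data": {
  "targets": [
    [[0,0,-0.1],0,-1],
    [[0,0,-0.1],0,-1]
  ]
}}

```text
time_s: 6.42
position: [459.6, -110.5, 95.4]
tcp_rot: [3.132, -0.009, 1.73]
ft_force: [-16.8, 8.8, 47.8]
finger_gap: 0.311
```

>>> {"op": "servo_tool", "data": {
  "targets": [
    [[0,0,0.05],0,-1],
    [[0,0,0],0,-0.5],
    [[0,0,0],0,0]
  ]
}}

```text
time_s: 6.67
position: [459.2, -110.4, 97.8]
tcp_rot: [3.133, -0.009, 1.727]
ft_force: [-0.3, -0.4, 0.1]
finger_gap: 0.439
```

>>> {"op": "servo_tool", "data": {
  "targets": [
    [[0,0,0],0,0.5],
    [[0,0,0],0,0.6],
    [[0,0,0.7],0,0.6],
    [[0,0,1],0,0.6],
    [[0,-0.4,1],0,0.2]
  ]
}}

```text
time_s: 7.08
position: [457.3, -120.8, 175.9]
tcp_rot: [3.14, -0.015, 1.726]
ft_force: [0.7, -0.4, -0.3]
finger_gap: 0.678
```

```bash
python3 snap.py 4 scene
```

```text
7.1333 [ 459.8 -124.4  181.8] [ 3.133 -0.007  1.725] [ 1.9 -3.1  6.6] 0.6063908139938057
```

View pics/scene4.png

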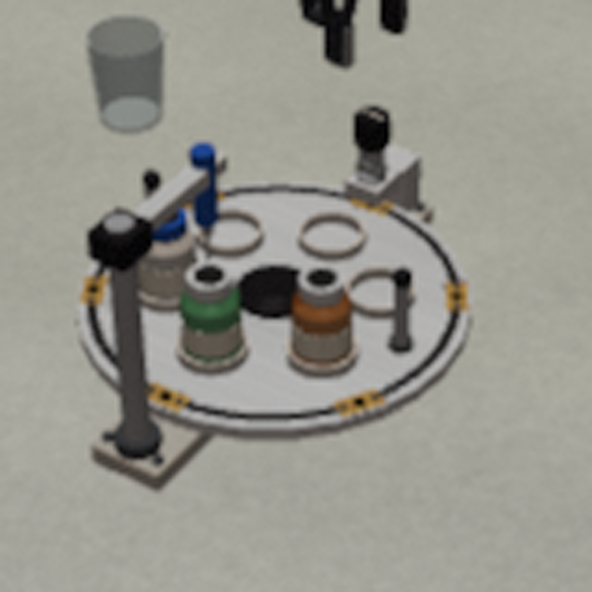

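>>> {"op": "servo_tool", "data": {
  "targets": [
    [[0.6,-0.2,0],0.3,-0.25],
    [[1,-0.36,0],0.4,-0.25],
    [[1,-0.36,0],0.4,-0.25],
    [[1,-0.36,0],0.4,-0.25],
    [[1,-0.36,0],0,-0.25]
  ]
}}

```text
time_s: 7.55
position: [601.8, -176.2, 186.1]
tcp_rot: [3.125, -0.0, 1.847]
ft_force: [-0.5, 0.1, 0.3]
finger_gap: 0.376
```

>>> {"op": "servo_tool", "data": {
  "targets": [
    [[0.9,-0.32,0],0,-0.25],
    [[0.2,-0.1,0],0,-0.25],
    [[0,0,0],0,-0.25]
  ]
}}

```text
time_s: 7.8
position: [640.4, -191.5, 183.0]
tcp_rot: [3.124, 0.001, 1.846]
ft_force: [0.1, -0.6, 0.1]
finger_gap: 0.373
```

>>> {"op": "servo_tool", "data": {
  "targets": [
    [[-0.56,0.27,-0.3],0,-0.25],
    [[0,0,-0.6],0,-0.25],
    [[0,0,0],0,-0.25]
  ]
}}

```text
time_s: 8.05
position: [622.7, -183.4, 153.8]
tcp_rot: [3.124, 0.001, 1.845]
ft_force: [-1.1, 0.1, -1.9]
finger_gap: 0.377
```

```bash
python3 snap.py 5
```

```text
8.15 [ 624.2 -183.9  157.5] [3.12  0.005 1.845] [0.  0.1 0.8] 0.3775609000028976
```

View pics/scene5.png

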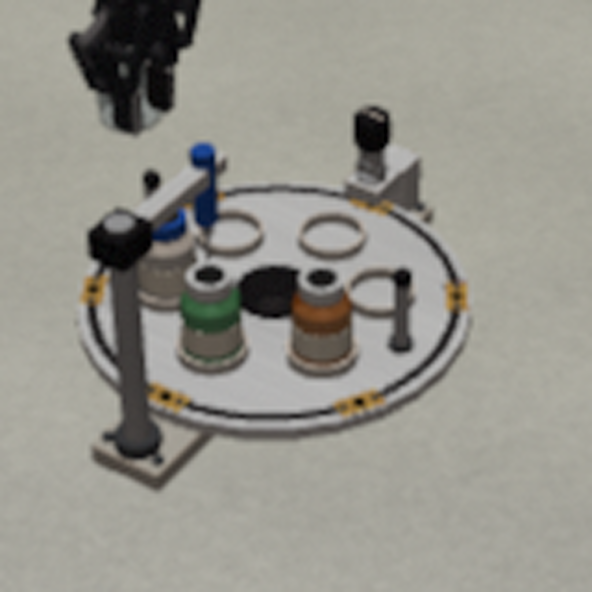

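View pics/top5.png

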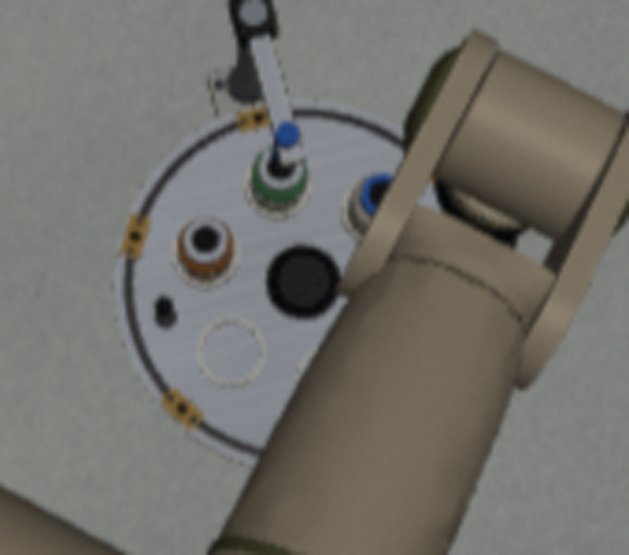

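```bash
python3 - <<'E'
from fit import *
for X in [(624.2,-183.9,165),(624.2,-183.9,157),(623.4,-183.2,104)]:
    r,c=proj(scene,X)[0]; print((c-190+.5)*3.7-.5,(r-140+.5)*3.7-.5)
E
```

```text
144.2744352541802 111.1959069196792
144.94734606211384 120.17274087079812
150.69040039106855 178.15824222095137
```

>>> {"op": "servo_tool", "data": {
  "targets": [
    [[-0.02,0.03,-0.6],0,-0.25],
    [[0,0,-0.4],0,-0.25],
    [[0,0,0],0,-0.25]
  ]
}}

```text
time_s: 8.4
position: [624.9, -183.8, 130.7]
tcp_rot: [3.115, 0.009, 1.845]
ft_force: [1.4, 0.4, 0.7]
finger_gap: 0.376
```

>>> {"op": "servo_tool", "data": {
  "targets": [
    [[-0.04,0.02,-0.7],0,-0.25],
    [[-0.02,0.03,-0.7],0,-0.25],
    [[0,0,-0.4],0,-0.25],
    [[0,0,0],0,-0.25]
  ]
}}

```text
time_s: 8.73
position: [624.9, -183.3, 79.5]
tcp_rot: [3.109, 0.014, 1.845]
ft_force: [0.2, -0.7, 0.5]
finger_gap: 0.37
```

```bash
cat > arc.py <<'E'
import sys, numpy as np
from cell import arm
step=float(sys.argv[1]); n=int(sys.argv[2]); rad=float(sys.argv[3]) if len(sys.argv)>3 else 112
s=arm.state(); P=s["position"]; yaw=s["tcp_rot"][2]
c=np.array([593.57,-75.25]); d=P[:2]-c; phi=np.arctan2(d[1],d[0])
print("t",s["time_s"],"P",P.round(1),"r",np.hypot(*d).round(1),"phi",np.degrees(phi).round(2),"D est",round(-74.53-np.degrees(phi)-4.3,2),"yaw err",round(yaw-(phi+np.pi),3),"F",s["ft_force"].round(1),"Ftan",round(s["ft_force"][:2]@[np.sin(phi),-np.cos(phi)],1),"gap",round(s["finger_gap"],3))
cur=P[:2]
for i in range(1,n+1):
    a=phi-np.radians(step*i); t=c+rad*np.array([np.cos(a),np.sin(a)]); print(((t-cur)/30).round(3), end=" "); cur=t
print("turn",round(-np.radians(step)/.08,2))
E
python3 arc.py 3 8
```

```text
t 8.7333 P [ 624.9 -183.3   79.5] r 112.5 phi -73.84 D est -4.99 yaw err -0.008 F [ 0.2 -0.7  0.5] Ftan -0.0 gap 0.37
[-0.194 -0.033] [-0.191 -0.039] [-0.193 -0.029] [-0.195 -0.019] [-0.195 -0.009] [-0.195  0.001] [-0.195  0.011] [-0.194  0.022] turn -0.65
```

>>> {"op": "servo_tool", "data": {
  "targets": [
    [[-0.19,-0.04,0],-0.65,-0.25],
    [[-0.19,-0.04,0],-0.65,-0.25],
    [[-0.19,-0.03,0],-0.65,-0.25],
    [[-0.19,-0.02,0],-0.65,-0.25],
    [[-0.19,-0.01,0],-0.65,-0.25]
  ]
}}

```text
time_s: 9.15
position: [598.8, -188.9, 85.3]
tcp_rot: [3.103, 0.018, 1.575]
ft_force: [0.4, -0.0, -0.6]
finger_gap: 0.375
```

```bash
python3 arc.py 4 8
```

```text
t 9.15 P [ 598.8 -188.9   85.3] r 113.8 phi -87.37 D est 8.54 yaw err -0.042 F [ 0.4 -0.  -0.6] Ftan -0.4 gap 0.375
[-0.263  0.056] [-0.26   0.015] [-0.258  0.033] [-0.255  0.051] [-0.251  0.069] [-0.246  0.086] [-0.239  0.103] [-0.231  0.12 ] turn -0.87
```

>>> {"op": "servo_tool", "data": {
  "targets": [
    [[-0.26,0.04,-0.06],-0.7,-0.25],
    [[-0.26,0.04,-0.06],-0.8,-0.25],
    [[-0.25,0.04,-0.06],-0.8,-0.25],
    [[-0.25,0.06,-0.06],-0.8,-0.25]
  ]
}}

```text
time_s: 9.48
position: [570.7, -186.0, 85.2]
tcp_rot: [3.091, 0.022, 1.314]
ft_force: [0.8, -0.8, 0.8]
finger_gap: 0.378
```

```bash
python3 arc.py 4 8
```

```text
t 9.4833 P [ 570.7 -186.    85.2] r 113.1 phi -101.67 D est 22.84 yaw err -0.053 F [ 0.8 -0.8  0.8] Ftan -1.0 gap 0.378
[-0.246  0.096] [-0.248  0.079] [-0.242  0.096] [-0.235  0.113] [-0.226  0.129] [-0.217  0.144] [-0.206  0.159] [-0.195  0.173] turn -0.87
```

>>> {"op": "servo_tool", "data": {
  "targets": [
    [[-0.25,0.1,-0.06],-0.6,-0.25],
    [[-0.25,0.09,-0.06],-0.8,-0.25],
    [[-0.24,0.1,-0.06],-0.8,-0.25],
    [[-0.23,0.12,-0.06],-0.8,-0.25]
  ]
}}

```text
time_s: 9.82
position: [543.8, -176.0, 84.8]
tcp_rot: [3.079, 0.023, 1.06]
ft_force: [0.5, -0.5, 0.1]
finger_gap: 0.374
```

```bash
python3 arc.py 4 8; python3 snap.py 6 scene
```

```text
t 9.8167 P [ 543.8 -176.    84.8] r 112.4 phi -116.28 D est 37.45 yaw err -0.052 F [ 0.5 -0.5  0.1] Ftan -0.7 gap 0.374
[-0.224  0.135] [-0.22   0.139] [-0.21   0.154] [-0.199  0.168] [-0.187  0.182] [-0.173  0.194] [-0.159  0.206] [-0.145  0.217] turn -0.87
9.8667 [ 542.9 -175.2   84.6] [3.08  0.023 1.057] [ 1.2 -0.6  0.3] 0.37471106693999934
```

View pics/scene6.png

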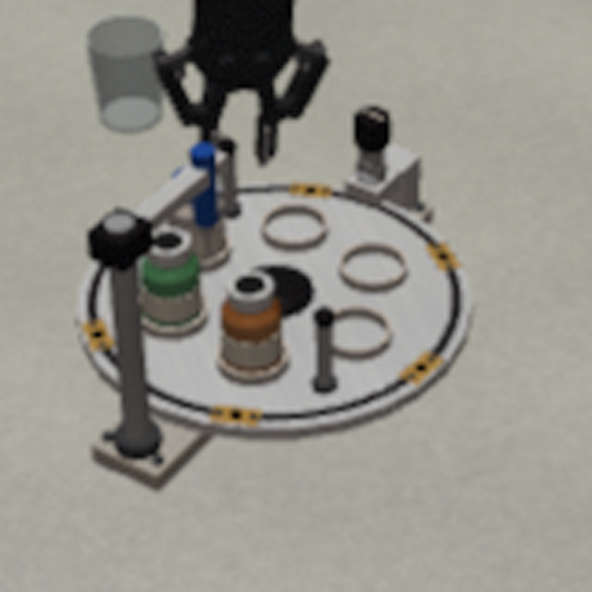

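>>> {"op": "servo_tool", "data": {
  "targets": [
    [[-0.22,0.14,-0.06],-0.4,-0.25],
    [[-0.22,0.14,-0.06],-0.6,-0.25],
    [[-0.15,0.11,0],-0.5,-0.25],
    [[0,0,0],0,-0.25]
  ]
}}

```text
time_s: 10.2
position: [527.4, -164.9, 86.2]
tcp_rot: [3.073, 0.023, 0.936]
ft_force: [0.3, -0.0, 0.7]
finger_gap: 0.375
```

```bash
python3 arc.py 4 8; python3 snap.py 7
```

```text
t 10.2 P [ 527.4 -164.9   86.2] r 111.4 phi -126.43 D est 47.6 yaw err 0.001 F [ 0.3 -0.   0.7] Ftan -0.3 gap 0.375
[-0.216  0.146] [-0.192  0.176] [-0.18   0.189] [-0.166  0.201] [-0.152  0.212] [-0.136  0.222] [-0.121  0.231] [-0.104  0.239] turn -0.87
10.3 [ 528.  -165.4   86.1] [3.072 0.023 0.938] [ 0.4 -0.1  0.1] 0.3761600130757813
```

View pics/scene7.png

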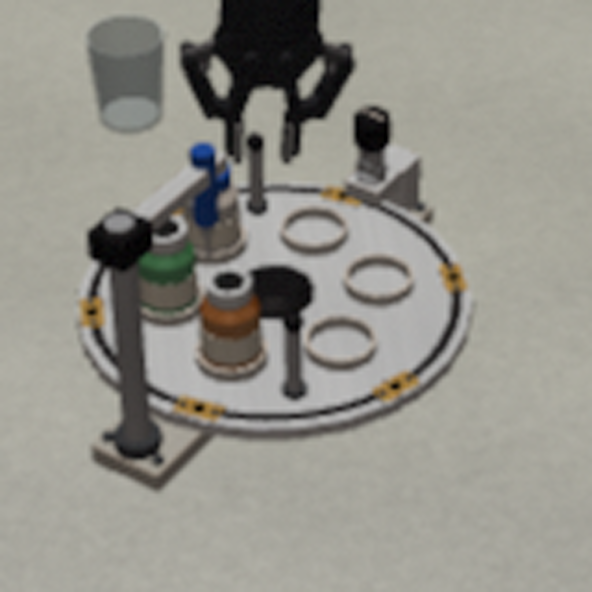

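View pics/top7.png

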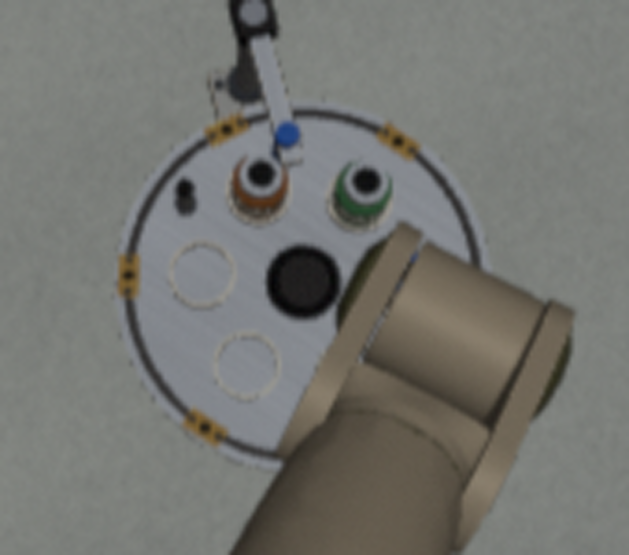

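```bash
cat > ang.py <<'E'
from fit import *
q=np.array([593.57,-75.25,0.27])
def A_(cam,v,z):
    p,off=(top,(150,230)) if cam=="t" else (scene,(140,190))
    P=at_z(p,o(v,off),z); d=P[:2]-q[:2]; return np.hypot(*d).round(1),(np.degrees(np.arctan2(d[1],d[0])-q[2])%360).round(2)
E
python3 - <<'E'
from ang import *
for n,c,v,z,a0 in [("amber",'t',(260,175),110,60),("green",'t',(366,181),110,0),("pl",'t',(185,188),104,90),("n120",'t',(202,274),48,120),("n180",'t',(247,366),48,180),("b0","t",(227,129),38,0),("b300","t",(398,141),38,-60),("b60","t",(128,275),38,60.26),("b120","t",(205,427),38,122),("s pl","s",(293,320),104,90),("s pr","s",(255,143),104,-90),("b240","s",(341,196),38,239.86),("n180s","s",(378,280),48,180),("n240s",'s',(314,230),48,240),("n120s",'s',(340,343),48,120)]:
    r,a=A_(c,v,z); print(n,r,a,"D",round((a0-a+180)%360-180,2))
E
```

```text
amber 79.3 11.81 D 48.19
green 80.4 311.48 D 48.52
pl 110.9 41.43 D 48.57
n120 79.1 71.83 D 48.17
n180 80.2 132.44 D 47.56
b0 137.9 10.91 D -10.91
b300 138.9 311.39 D -11.39
b60 137.5 73.11 D -12.85
b120 137.0 131.68 D -9.68
s pl 110.9 41.92 D 48.08
s pr 109.1 221.35 D 48.65
b240 138.1 191.19 D 48.67
n180s 79.1 127.13 D 52.87
n240s 75.3 189.57 D 50.43
n120s 84.4 69.19 D 50.81
```

>>> {"op": "servo_tool", "data": {
  "targets": [
    [[0.05,-0.03,0.6],0,-0.25],
    [[0,0,0.9],0,-0.25],
    [[-0.3,0.2,0.6],0,0.2],
    [[-0.7,0.5,0.3],0,0.4],
    [[-0.7,0.6,0],0,0.5]
  ]
}}

```text
time_s: 10.72
position: [481.2, -130.5, 162.1]
tcp_rot: [3.069, 0.022, 0.945]
ft_force: [0.8, -0.1, 0.9]
finger_gap: 0.747
```

>>> {"op": "servo_tool", "data": {
  "targets": [
    [[-0.5,0.4,-0.2],0,0.6],
    [[-0.15,0.15,-0.2],0,0.6],
    [[0,0,-0.2],0,0.6],
    [[0,0,0],0,0.6]
  ]
}}

```text
time_s: 11.05
position: [461.2, -112.7, 146.1]
tcp_rot: [3.064, 0.022, 0.952]
ft_force: [-0.8, -0.3, -1.0]
finger_gap: 0.798
```

>>> {"op": "servo_tool", "data": {
  "targets": [
    [[0,0.02,-0.6],0,0.6],
    [[0,0.02,-0.6],0,0.6],
    [[0,0,-0.3],0,0.6],
    [[0,0,0],0,0.6]
  ]
}}

```text
time_s: 11.38
position: [465.1, -114.6, 99.5]
tcp_rot: [3.061, 0.021, 0.953]
ft_force: [-0.6, 0.0, -0.2]
finger_gap: 0.801
```

>>> {"op": "servo_tool", "data": {
  "targets": [
    [[-0.14,0.09,-0.12],0,0.5],
    [[0,0,0],0,0.2]
  ]
}}

```text
time_s: 11.55
position: [461.5, -112.6, 95.7]
tcp_rot: [3.062, 0.022, 0.953]
ft_force: [-0.3, -0.5, -0.8]
finger_gap: 0.629
```

>>> {"op": "servo_tool", "data": {
  "targets": [
    [[0,0,0],0,-0.3],
    [[0,0,0],0,-0.6],
    [[0,0,0],0,-1],
    [[0,0,0],0,-1],
    [[0,0,0],0,-1]
  ]
}}

```text
time_s: 11.97
position: [460.1, -111.6, 97.1]
tcp_rot: [3.066, 0.022, 0.953]
ft_force: [2.3, -1.7, -6.3]
finger_gap: 0.321
```

```bash
python3 snap.py 8 scene; python3 arc.py 1 1
```

```text
12.0167 [ 460.2 -111.6   97.1] [3.066 0.022 0.953] [ 0.4 -1.5 -4.9] 0.3194251762628688
t 12.0167 P [ 460.2 -111.6   97.1] r 138.3 phi -164.74 D est 85.91 yaw err 0.687 F [ 0.4 -1.5 -4.9] Ftan -1.6 gap 0.319
[0.828 0.293] turn -0.22
```

View pics/scene8.png

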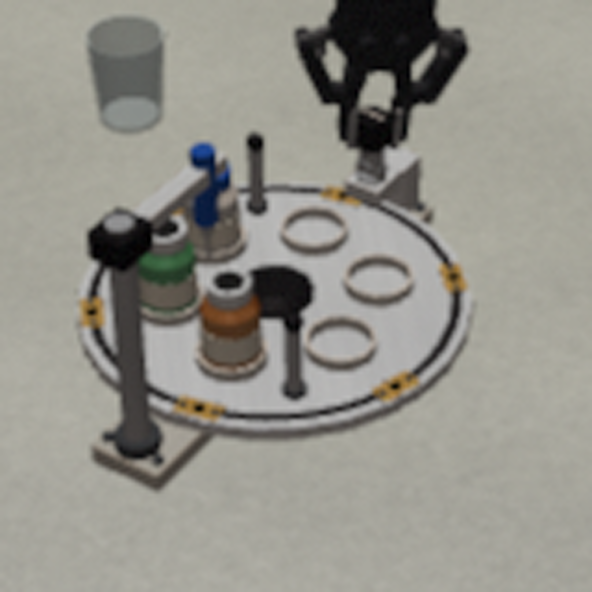

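>>> {"op": "servo_tool", "data": {
  "targets": [
    [[0,0,0.05],0,-1],
    [[0,0,0],-0.6,-1],
    [[0,0,0],-1,-1],
    [[0,0,0],-1,-1],
    [[0,0,0],-1,-1]
  ]
}}

```text
time_s: 12.43
position: [460.2, -111.9, 98.3]
tcp_rot: [3.067, 0.022, 0.655]
ft_force: [1.2, -1.6, -5.5]
finger_gap: 0.32
```

>>> {"op": "servo_tool", "data": {
  "targets": [
    [[0,0,0],-1,-1],
    [[0,0,0],-1,-1],
    [[0,0,0],-1,-1],
    [[0,0,0],-1,-1],
    [[0,0,0],-1,-1]
  ]
}}

```text
time_s: 12.85
position: [460.0, -112.3, 97.8]
tcp_rot: [3.067, 0.022, 0.233]
ft_force: [0.8, -1.9, -4.9]
finger_gap: 0.317
```

>>> {"op": "servo_tool", "data": {
  "targets": [
    [[0,0,0],-1,-1],
    [[0,0,0],-1,-1],
    [[0,0,0],-1,-1],
    [[0,0,0],-1,-1],
    [[0,0,0],-1,-1]
  ]
}}

```text
time_s: 13.27
position: [459.7, -112.5, 97.2]
tcp_rot: [3.068, 0.023, -0.188]
ft_force: [-0.1, -1.2, -4.5]
finger_gap: 0.319
```

>>> {"op": "servo_tool", "data": {
  "targets": [
    [[0,0,0.02],-1,-1],
    [[0,0,0],-1,-1],
    [[0,0,0],-1,-1],
    [[0,0,0],-0.7,-1],
    [[0,0,0],0,-1]
  ]
}}

```text
time_s: 13.68
position: [459.4, -112.7, 97.0]
tcp_rot: [3.068, 0.024, -0.504]
ft_force: [-0.2, -0.4, -5.9]
finger_gap: 0.323
```

>>> {"op": "servo_tool", "data": {
  "targets": [
    [[0,0,-0.1],0,-1],
    [[0,0,-0.05],0,-1],
    [[0,0,0],0,-0.4],
    [[0,0,0],0,0],
    [[0,0,0],0,0.4]
  ]
}}

```text
time_s: 14.1
position: [460.5, -113.2, 94.5]
tcp_rot: [3.068, 0.02, -0.496]
ft_force: [0.8, -0.3, 0.6]
finger_gap: 0.591
```

Released without load. Rise and check.

>>> {"op": "servo_tool", "data": {
  "targets": [
    [[0,0,0],0,0.6],
    [[0,0,0.6],0,0.6],
    [[0,0,1],0,0.6],
    [[0,0,0.9],1,0],
    [[0.4,-0.3,0.2],1,-0.25]
  ]
}}

```text
time_s: 14.52
position: [471.4, -121.3, 177.6]
tcp_rot: [3.067, 0.023, -0.329]
ft_force: [-0.1, -1.4, 0.5]
finger_gap: 0.53
```

```bash
python3 snap.py 9 scene
```

```text
14.5667 [ 473.7 -123.4  177.5] [ 3.066  0.02  -0.325] [-0.7 -1.4  0.1] 0.4385904873477604
```

View pics/scene9.png

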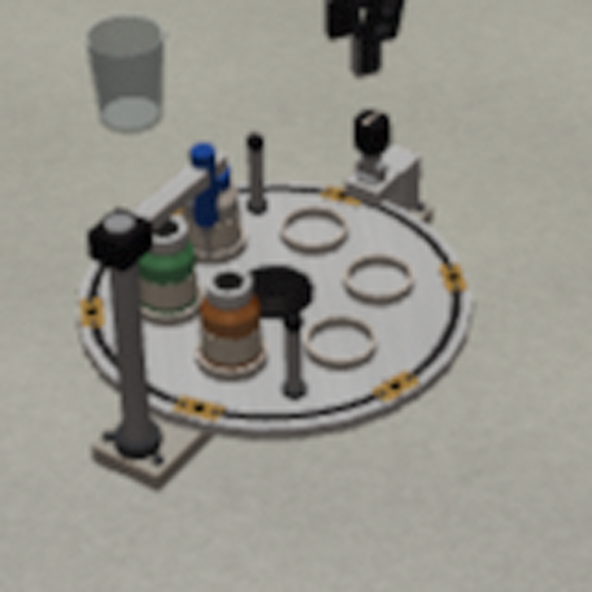

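>>> {"op": "servo_tool", "data": {
  "targets": [
    [[0.4,-0.3,0],1,-0.25],
    [[0.4,-0.3,0],1,-0.25],
    [[0.4,-0.3,0],1,-0.25],
    [[0.4,-0.3,0],1,-0.25],
    [[0.2,-0.2,0],1,-0.25]
  ]
}}

```text
time_s: 14.98
position: [529.6, -166.4, 176.2]
tcp_rot: [3.066, 0.018, 0.085]
ft_force: [0.4, 0.0, 0.6]
finger_gap: 0.372
```

>>> {"op": "servo_tool", "data": {
  "targets": [
    [[0,0,0],1,-0.25],
    [[0,0,0],1,-0.25],
    [[0,0,0],1,-0.25],
    [[0,0,0],1,-0.25],
    [[0,0,0],1,-0.25]
  ]
}}

```text
time_s: 15.4
position: [529.7, -167.4, 171.3]
tcp_rot: [3.068, 0.021, 0.497]
ft_force: [-1.0, -0.6, -0.1]
finger_gap: 0.377
```

>>> {"op": "servo_tool", "data": {
  "targets": [
    [[0,0,0],1,-0.25],
    [[0,0,0],1,-0.25],
    [[0,0,0],1,-0.25],
    [[0,0,0],1,-0.25],
    [[0,0,0],0.5,-0.25]
  ]
}}

```text
time_s: 15.82
position: [528.4, -166.6, 166.9]
tcp_rot: [3.072, 0.022, 0.869]
ft_force: [-0.3, 0.1, -0.6]
finger_gap: 0.378
```

>>> {"op": "servo_tool", "data": {
  "targets": [
    [[0.15,-0.11,-0.5],0.9,-0.25],
    [[0,0,-0.6],0,-0.25],
    [[0,0,0],0,-0.25]
  ]
}}

```text
time_s: 16.07
position: [532.5, -169.8, 131.6]
tcp_rot: [3.072, 0.022, 0.943]
ft_force: [-0.2, 0.6, -0.2]
finger_gap: 0.377
```

```bash
python3 snap.py 10 scene
```

```text
16.1167 [ 533.2 -170.1  133.3] [3.07  0.021 0.943] [ 0.3 -0.2  0.7] 0.37118613107007176
```

View pics/scene10.png

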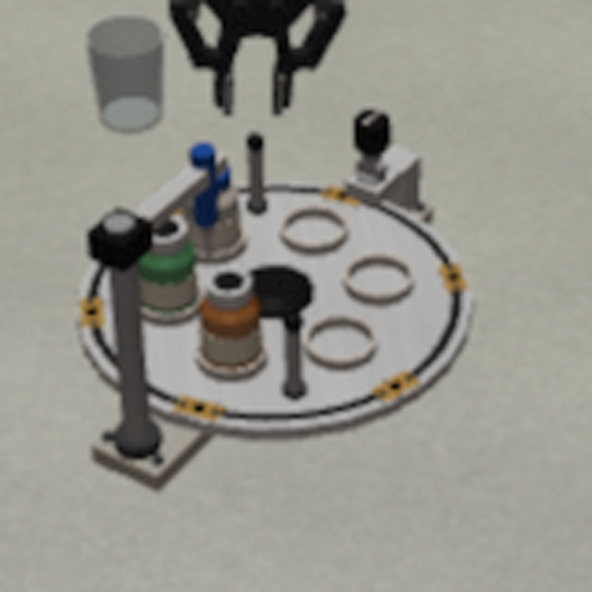

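Centred over the post (fingertips at 228 and 280, post at 255). Descend.

>>> {"op": "servo_tool", "data": {
  "targets": [
    [[0,0,-0.6],0,-0.25],
    [[0,0.02,-0.6],0,-0.25],
    [[0,0,-0.4],0,-0.25],
    [[0,0,0],0,-0.25]
  ]
}}

```text
time_s: 16.45
position: [534.4, -170.0, 86.8]
tcp_rot: [3.064, 0.021, 0.938]
ft_force: [0.7, 0.6, 0.4]
finger_gap: 0.381
```

```bash
python3 arc.py 1 6; python3 arc.py 2 6
```

```text
t 16.45 P [ 534.4 -170.    86.8] r 111.7 phi -121.99 D est 43.16 yaw err -0.074 F [0.7 0.6 0.4] Ftan -0.3 gap 0.381
[-0.061  0.026] [-0.054  0.036] [-0.054  0.037] [-0.053  0.038] [-0.052  0.039] [-0.052  0.04 ] turn -0.22
t 16.45 P [ 534.4 -170.    86.8] r 111.7 phi -121.99 D est 43.16 yaw err -0.074 F [0.7 0.6 0.4] Ftan -0.3 gap 0.381
[-0.115  0.062] [-0.107  0.075] [-0.104  0.078] [-0.101  0.082] [-0.098  0.085] [-0.095  0.089] turn -0.44
```

>>> {"op": "servo_tool", "data": {
  "targets": [
    [[-0.11,0.07,-0.05],0.2,-0.25],
    [[-0.1,0.07,-0.05],0,-0.25],
    [[-0.05,0.04,0],0,-0.25],
    [[-0.05,0.04,0],0,-0.25]
  ]
}}

```text
time_s: 16.78
position: [525.6, -163.4, 86.9]
tcp_rot: [3.06, 0.02, 0.954]
ft_force: [1.2, -0.4, -0.8]
finger_gap: 0.375
```

```bash
python3 arc.py 1 4
```

```text
t 16.7833 P [ 525.6 -163.4   86.9] r 111.3 phi -127.64 D est 48.81 yaw err 0.04 F [ 1.2 -0.4 -0.8] Ftan -1.2 gap 0.375
[-0.065  0.023] [-0.051  0.041] [-0.05   0.042] [-0.049  0.043] turn -0.22
```

>>> {"op": "servo_tool", "data": {
  "targets": [
    [[-0.03,0.02,0],-0.2,-0.25],
    [[-0.03,0.025,0],-0.2,-0.25],
    [[-0.03,0.025,0],-0.2,-0.25]
  ]
}}

```text
time_s: 17.03
position: [524.2, -162.1, 88.9]
tcp_rot: [3.053, 0.019, 0.902]
ft_force: [3.8, -2.3, -2.1]
finger_gap: 0.38
```

```bash
python3 arc.py 1 4
```

```text
t 17.0333 P [ 524.2 -162.1   88.9] r 111.2 phi -128.58 D est 49.75 yaw err 0.005 F [ 3.8 -2.3 -2.1] Ftan -4.4 gap 0.38
[-0.068  0.019] [-0.05   0.042] [-0.049  0.043] [-0.048  0.044] turn -0.22
```

>>> {"op": "servo_tool", "data": {
  "targets": [
    [[-0.04,0.03,-0.03],-0.15,-0.25],
    [[-0.04,0.035,-0.03],-0.15,-0.25],
    [[-0.04,0.035,-0.03],-0.15,-0.25]
  ]
}}

```text
time_s: 17.28
position: [522.4, -160.3, 88.3]
tcp_rot: [3.046, 0.018, 0.861]
ft_force: [3.7, -2.5, 3.1]
finger_gap: 0.374
```

```bash
python3 arc.py 1 4
```

```text
t 17.2833 P [ 522.4 -160.3   88.3] r 110.9 phi -129.9 D est 51.07 yaw err -0.013 F [ 3.7 -2.5  3.1] Ftan -4.4 gap 0.374
[-0.073  0.014] [-0.049  0.043] [-0.048  0.044] [-0.047  0.045] turn -0.22
```

>>> {"op": "servo_tool", "data": {
  "targets": [
    [[-0.05,0.035,0],-0.1,-0.25],
    [[-0.05,0.04,0],-0.1,-0.25],
    [[-0.05,0.04,0],-0.1,-0.25],
    [[-0.045,0.04,0],-0.1,-0.25]
  ]
}}

```text
time_s: 17.62
position: [516.2, -155.5, 88.4]
tcp_rot: [3.045, 0.018, 0.825]
ft_force: [2.1, -4.0, 1.4]
finger_gap: 0.368
```

```bash
python3 arc.py 1 4; python3 snap.py 11 scene
```

```text
t 17.6167 P [ 516.2 -155.5   88.4] r 111.5 phi -133.95 D est 55.12 yaw err 0.021 F [ 2.1 -4.   1.4] Ftan -4.3 gap 0.368
[-0.058  0.034] [-0.046  0.046] [-0.045  0.047] [-0.044  0.048] turn -0.22
17.6667 [ 515.9 -155.3   88.3] [3.046 0.018 0.825] [ 1.9 -0.9  2.6] 0.3727107922126502
```

View pics/scene11.png

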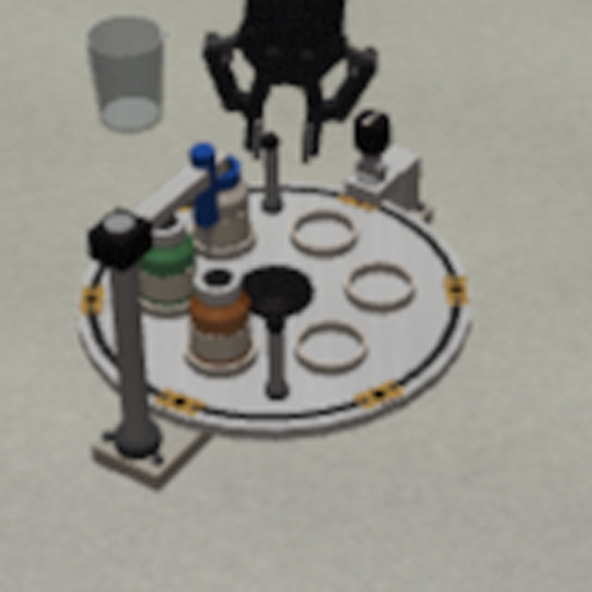

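```bash
python3 - <<'E'
from ang import *
for n,c,v,z,a0 in [("s pl","s",(276,321),104,90),("s pr","s",(270,142),104,-90),("b240","s",(356,203),38,239.86),("amber","s",(218,278),110,60),("bL","s",(455,290),38,180)]:
    r,a=A_(c,v,z); print(n,r,a,"D",round((a0-a+180)%360-180,2))
E
```

```text
s pl 110.8 35.8 D 54.2
s pr 109.3 215.18 D 54.82
b240 134.4 184.87 D 54.99
amber 78.7 5.42 D 54.58
bL 137.7 125.38 D 54.62
```

>>> {"op": "servo_tool", "data": {
  "targets": [
    [[-0.04,0.035,0],-0.1,-0.25],
    [[-0.035,0.035,0],-0.1,-0.25],
    [[-0.03,0.03,0],-0.1,-0.25]
  ]
}}

```text
time_s: 17.92
position: [512.4, -152.2, 88.4]
tcp_rot: [3.045, 0.019, 0.799]
ft_force: [2.3, -3.9, 0.9]
finger_gap: 0.378
```

```bash
python3 arc.py 0.5 3
```

```text
t 17.9167 P [ 512.4 -152.2   88.4] r 111.8 phi -136.52 D est 57.69 yaw err 0.04 F [ 2.3 -3.9  0.9] Ftan -4.4 gap 0.378
[-0.027  0.02 ] [-0.022  0.024] [-0.022  0.024] turn -0.11
```

>>> {"op": "servo_tool", "data": {
  "targets": [
    [[-0.025,0.023,0],-0.1,-0.25],
    [[-0.025,0.025,0],-0.1,-0.25]
  ]
}}

```text
time_s: 18.08
position: [510.5, -150.3, 88.2]
tcp_rot: [3.047, 0.019, 0.781]
ft_force: [0.4, -0.0, 0.4]
finger_gap: 0.373
```

```bash
python3 arc.py 0.5 3
```

```text
t 18.0833 P [ 510.5 -150.3   88.2] r 112.0 phi -137.92 D est 59.09 yaw err 0.046 F [ 0.4 -0.   0.4] Ftan -0.3 gap 0.373
[-0.022  0.024] [-0.022  0.024] [-0.021  0.025] turn -0.11
```

```bash
python3 snap.py 12 scene
```

```text
18.1333 [ 510.  -149.9   87.9] [3.048 0.019 0.78 ] [ 0.7 -0.   0.1] 0.37744818880362335
```

View pics/scene12.png

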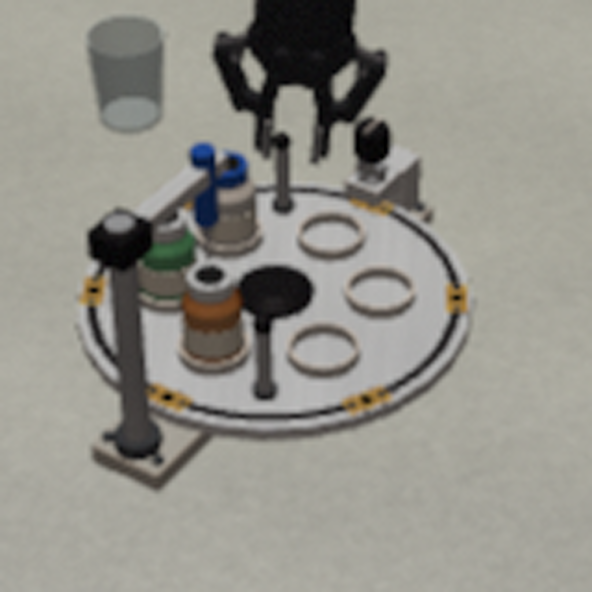

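>>> {"op": "servo_tool", "data": {
  "targets": [
    [[0.1,-0.1,0],0,-0.25],
    [[0.05,-0.05,0.2],0,-0.25],
    [[0,0,0.7],0,-0.25],
    [[0,0,1],0,-0.25],
    [[0,0,1],0,-0.25]
  ]
}}

```text
time_s: 18.55
position: [509.5, -151.5, 170.7]
tcp_rot: [3.07, 0.025, 0.781]
ft_force: [-0.5, -0.6, -0.9]
finger_gap: 0.373
```

>>> {"op": "servo_tool", "data": {
  "targets": [
    [[-0.3,-0.7,0.7],0,-0.25],
    [[-0.5,-1,0],0,-0.25],
    [[-0.5,-1,0],0,-0.25],
    [[-0.5,-1,0],0,-0.25],
    [[-0.3,-0.5,0],0,-0.25]
  ]
}}

```text
time_s: 18.97
position: [446.6, -279.1, 201.3]
tcp_rot: [3.062, 0.022, 0.789]
ft_force: [0.5, 0.1, -0.5]
finger_gap: 0.372
```

```bash
python3 snap.py 13; python3 - <<'E'
import cv2,numpy as np
a=cv2.imread("pics/scene0z.png");b=cv2.imread("pics/scene13.png");c=cv2.imread("pics/scene9.png")
def sh(a,b):
    t=a[110:185,350:395]; r=cv2.matchTemplate(b[80:215,330:415],t,cv2.TM_CCOEFF_NORMED); _,v,_,l=cv2.minMaxLoc(r); return v,l[0]-20,l[1]-30
print("home vs now",sh(a,b),"home vs riding",sh(a,c))
cv2.imwrite("pics/cmp.png",np.hstack([x[90:220,330:450] for x in (a,c,b)]))
E
```

```text
19.0667 [ 446.7 -278.8  201.1] [3.063 0.022 0.787] [ 0.8 -0.   0.5] 0.3772408837250099
home vs now (0.9996060132980347, 0, 0) home vs riding (0.946415364742279, 0, -8)
```

View pics/top13.png

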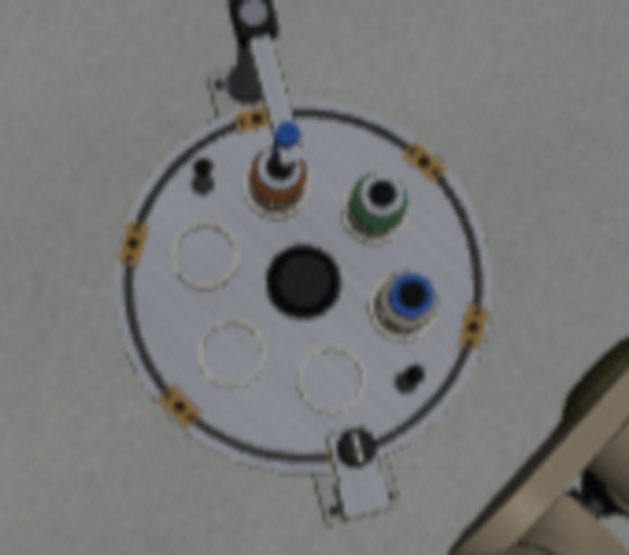

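View pics/cmp.png

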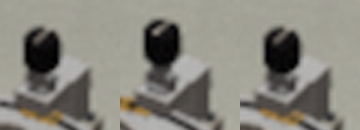

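View pics/scene13.png

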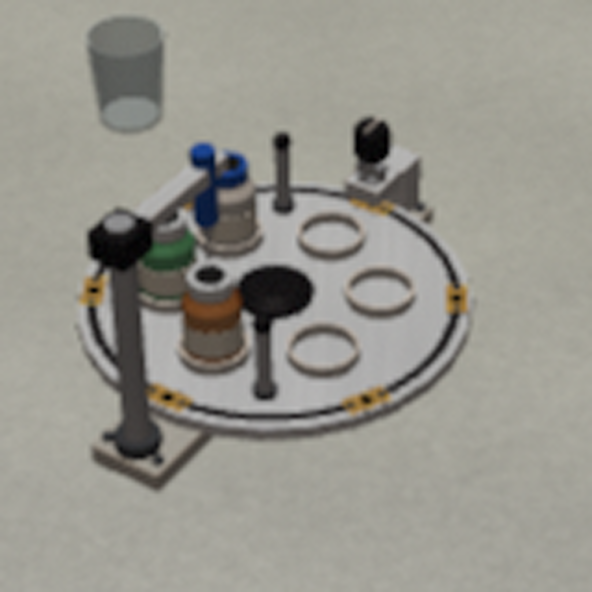

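The knob patch matches the starting home view exactly (0 px shift, correlation 0.9996; it was 8 px higher while riding). The amber jar is under the needle, all jars are standing and the robot is clear.

```bash
python3 -c "
from cell import arm
print(arm.hand_in(), arm.state()['time_s'])"
```

```text
the job is handed in; nothing more can be done
the job is handed in; nothing more can be done
```

The amber jar is under the needle and the index pin is home in the next hole; I handed the job in at about 19 s.

**What I did:** I drew the knob, turned it about 1.45 rad and parked the pin. I then pushed the right-hand post about 48° clockwise with the fingers set loosely around it. After turning the knob back so the pin rode on the platter, I pushed in small steps of 1–2 mm until it dropped. The push read about 4.4 N and fell to zero at the drop, so I stopped there and withdrew.

**Last checks:**
- **Pin:** the knob picture matched its starting home view with 0 px shift (correlation 0.9996). While riding it had stood 8 px higher in the enlarged view.
- **Jars:** all three jars stood in their nests, with the amber one where the green one had been.
- **Other things:** nothing else near the carousel looked moved, and the robot was clear of everything. My close-up views did not show the orange-capped bottle, but the arm never went near it.

**Not so clean:**
- **Parking force:** when I set the knob down to park it, the fingers pressed on it with about 48 N for a moment, and I eased off at once. The load was on the fingertips holding the knob, not the gripper body. It stayed under the 120 N wrist limit, but it was firmer than I wanted.
- **Tool tilt:** the tool drifted up to about 5° off vertical during the work, with no visible effect.

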